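Open the touch-latch cutter cupboard

ROBOT

A 6-joint arm with a two-finger parallel gripper is mounted at the origin on the work surface. World frame = base frame: x ahead of the robot, y to its left, z up, the work surface at z = 0. Lengths are in m, angles in rad, forces in N, time in s.
With the tool pointing down it reaches from about 0.275 to 1 m from the base axis. Payload 8.4 kg.
Tool frame: the origin (TCP) lies on the centre line of the jaws, within the pads' length; the fingertips stand 17 mm ahead of it and the grasp point (between the pads) lies 2 mm behind it (bot.tcp_to_tips is the z of the fingertips in the tool frame, in m); z points along the fingers, y is the line along which they close (so a half turn about z gives the same grasp; the last joint's range is limited). The gripper opens to 85 mm and grips with 20 to 120 N. Pads are 22 mm wide; open, the fingers measure 114 mm over their backs; the gripper's body (76 mm by 85 mm) begins 54 mm behind the grasp point. The pads swing forward as they close: fully open they stand 13 mm farther back than shut.
Start: joints at [-1.123, 0.353, 1.633, -0, 1.155, -0.002], TCP at [0.272, -0.563, 0.248] pointing down, gripper open.
Joint ranges: [-2.63, 2.63], [-0.92, 2.1], [0.06, 2.66], [-1.3, 4.44], [0, 2.69], [-3.02, 3.02]. Speed limits (rad/s): [2.22, 2.22, 2.79, 3.14, 3.14, 3.14].

INTERFACE

Orientations are given as a unit quaternion [x, y, z, w].
In Python, from workcell import bot, hand, kinematics, get_obs, vision, hand_in gives the robot as it stands. The module is installed in compiled form; this text tells all that it offers. Calls block until the motion is done:
- bot.reach(position, orientation): joint-space move of the TCP to a pose.
- bot.servo_line(position, ori=None, velocity=0.15): straight line of the TCP; ori=None keeps the orientation; velocity is the mean speed in m/s.
- bot.goto_joints(angles): joint-space move.
- hand.move_gripper(opening, strength=None): finger opening in m; strength is the grip in N (None keeps the last); returns when the fingers have stopped.
- bot.dwell(seconds).
- kinematics.solve_ik(position, orientation): joint angles nearest the present ones, or None.
- get_obs(): the state.
- vision.read_camera(name): name is "scene" or "top" or "wrist"; returns a dict with "frame" (420x560x3 uint8, red, green, blue), "intrinsics" (3x3 intrinsics, pixels), "dist" ([k1, k2, p1, p2, k3] as OpenCV has them; the pictures are not rectified), "view" (4x4, takes a point from world to camera coordinates). Camera axes: x right, y down, z forward; pixel columns grow to the right and rows downward; lengths in m; the calibration is good to about 2 mm. A picture is of the moment at which its call begins. There is no depth.
A pose or a line that the arm cannot do raises bot.IKError and nothing moves.
- hand_in(): hands the job in; it is judged then, once.
The state is a dict: "time_s": time; "joint_pos": joint angles; "joint_vel": joint speeds; "joint_efforts": joint torques, N m; "position": TCP position; "orientation": TCP orientation; "wrist_force": force on the tool from outside, world axes, zero at the start; "ft_torque": the same for the moment, N m; "gripper_width": finger opening in m; "grip_force": force on a finger pad.
Only numpy, scipy, OpenCV 4.12 (cv2) and the standard library are available. Lean on these libraries where they do the work, as an engineer would, in place of code of your own. Each camera call takes 0.05 s, during which the arm holds its last target. There are 200 camera calls.

TASK

Open the green cupboard so that its router cutters can be reached: gently press its handleless door in near the free edge to release the touch catch, take your finger away so that the door springs ajar by itself, then gently push it from behind with a finger until it stands wide open, about square to the cupboard, and leave it there. Leave the grey cupboard shut, and leave the tin, the glue bottle and the sanding block where they are.

Things in the scene. Friction and masses are not known exactly. Their poses are not given: they have to be found in the camera images.
- green_cab: green cupboard: pale wooden box, 180 mm wide (y), 240 deep (x), 180 high, with a green top and a green handleless door. Fixed. Origin: underside, middle of the front edge; x points into the cupboard, y to the left seen by someone facing the door. Shut, the door's inner face is at x = -8 mm and its outer face at x = -23 mm
- green_door (a joint): green door's angle, rad: 0 shut, grows as it opens towards the robot, stop 1.7. Pressed in it goes negative, stop -0.04 (7 mm at the free edge); the catch lets go by about -0.025, taking 3 to 7 N near the free edge. Finger withdrawn, a plunger swings it to about 0.5 within 1 s, where it rests, free to be pushed on; it stays where left. The catch does not engage again
- green_hinge (a point): top of the green door's upright hinge axis, on its inner face at its left edge (+y of the cupboard), 205 mm above the bench. The door is 180 mm wide, 190 high (10 to 205 mm above the bench), 15 thick, 0.45 kg
- green_spot (a point): centre of the white 22 mm disc painted on the outer face of the green door, near its upper right (free) corner: 35 mm from the free edge and 25 mm below the door's top, 180 mm above the bench: the place to press. A white stripe as wide marks it on the door's top edge. Moves with the door
- green_edge (a point): upper free corner of the green door's inner face, 180 mm from the hinge axis, 205 mm above the bench. Moves with the door
- grey_cab: grey cupboard: pale wooden box, 180 mm wide (y), 240 deep (x), 180 high, with a grey top and a grey handleless door. Fixed. Origin: underside, middle of the front edge; x points into the cupboard, y to the left seen by someone facing the door. Shut, the door's inner face is at x = -8 mm and its outer face at x = -23 mm
- grey_door (a joint): grey door's angle, rad: 0 shut, grows as it opens towards the robot, stop 1.7. Pressed in it goes negative, stop -0.04 (7 mm at the free edge); the catch lets go by about -0.025, taking 3 to 7 N near the free edge. Finger withdrawn, a plunger swings it to about 0.5 within 1 s, where it rests, free to be pushed on; it stays where left. The catch does not engage again
- grey_hinge (a point): top of the grey door's upright hinge axis, on its inner face at its left edge (+y of the cupboard), 205 mm above the bench. The door is 180 mm wide, 190 high (10 to 205 mm above the bench), 15 thick, 0.45 kg
- tin_mid (a point): centre of a yellow-banded tin, 60 mm across, 55 mm high, loose, standing on the rear part of the green cupboard's top
- glue_mid (a point): centre of a white and yellow glue bottle with red cap, 52 mm across, 125 mm high, loose, on the bench in front of the grey cupboard
- block_mid (a point): centre of a cork sanding block 70 x 40 x 35 mm, loose, on the bench in front of the grey cupboard

How it is judged:
On the way, in this order (a step that is already met when the one before it is completed fails the run):
1. a finger presses the green door in past its shut position (value of joint green_door below -0.01 rad and contact force between the fingers and green_cab above 0.3 N).
2. the green door has sprung ajar by itself (0.3 to 0.75 rad) and rests there untouched (value of joint green_door between 0.3 and 0.75 rad and velocity of joint green_door below 0.1 rad/s and contact force between each of the arm, the fingers and green_cab below 0.1 N), for 0.2 s.
3. the green door is pushed wide open (beyond 1.2 rad) (value of joint green_door above 1.2 rad), for 0.1 s.
At the end, for the whole second after the job is handed in: the green door stands at rest more than 1.2 rad open (about 70 degrees), the grey door is shut (under 0.05 rad), and the tin, glue bottle and sanding block are within 20 mm of where they started (value of joint green_door above 1.2 rad and velocity of joint green_door between -0.05 and 0.05 rad/s and value of joint grey_door below 0.05 rad and distance of each of tin_mid, glue_mid, block_mid from where it was at the start of the episode below 0.02 m); the robot touches nothing.
It fails at once if the grey door is opened or pressed in (value of joint grey_door above 0.05 rad or value of joint grey_door below -0.02 rad).
It fails at once if the green door or cupboard is shoved hard (over 45 N) (contact force between the fingers and green_cab above 45 N).
It fails at once if the tin is lifted or moved more than 20 mm (distance of tin_mid from where it was at the start of the episode above 0.02 m).
It fails at once if the glue bottle is lifted or moved more than 20 mm (distance of glue_mid from where it was at the start of the episode above 0.02 m).
It fails at once if the sanding block is lifted or moved more than 20 mm (distance of block_mid from where it was at the start of the episode above 0.02 m).
It also fails if it takes over 56 s, if anything falls off the work surface, if the arm or the gripper's body presses on something with over 40 N, if the wrist force passes 120 N, or if a joint passes its speed limit or range.

## Working session

There is one attempt and no reset: what is moved stays moved. The work goes in short steps, each a Python script; the robot and the scene stay as the last script left them, time stands still between calls to the robot, and variables do not carry over. Pictures are saved under pics/ and viewed, at most 10 in all, crops included, and the job is handed in when it is done.

```bash
mkdir -p pics; python3 - <<'E'
from workcell import vision,get_obs
import cv2,numpy as np,pickle
d={}
for n in("scene","top"):
    r=vision.read_camera(n);d[n]=r;cv2.imwrite(f"pics/{n}0.png",r["frame"][...,::-1])
    V=r["view"];print(n,-V[:3,:3].T@V[:3,3],r["intrinsics"],r["dist"])
pickle.dump(d,open("d.pkl","wb"));print(get_obs()["orientation"],get_obs()["time_s"])
E
```

```text
scene [0.95515249 0.3539251  1.05889122] [[420.74216235   0.         280.0440782 ]
 [  0.         420.74216235 203.24786178]
 [  0.           0.           1.        ]] [-0.0898274  0.         0.         0.         0.       ]
top [0.4711829  0.01434652 1.25908121] [[471.59366237   0.         271.73511701]
 [  0.         471.59366237 202.92486804]
 [  0.           0.           1.        ]] [0.00203645 0.         0.         0.         0.        ]
[ 9.74815880e-01  2.23010368e-01 -1.44438772e-04 -5.96106868e-04] 0.1
```

View pics/scene0.png

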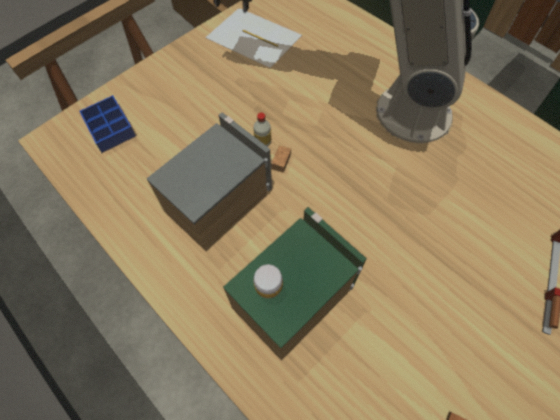

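View pics/top0.png

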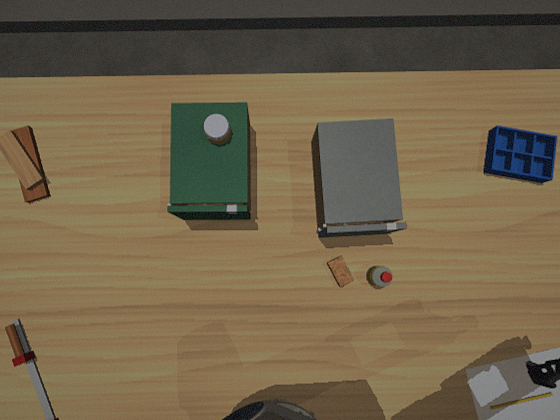

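Top view: the green cupboard's top spans about (171,103)–(248,205), with its door along row ~210 and the white stripe at (232,209). The glue bottle is at (381,277) and the cork block at (340,270), both in front of the grey cupboard and clear of the green one. I'll measure the door next.

```bash
cat > h.py <<'E'
import numpy as np,cv2
def ray(r,uv,z):
    p=cv2.undistortPoints(np.array([[uv]],float),r["intrinsics"],r["dist"])[0,0]
    R=r["view"][:3,:3];c=-R.T@r["view"][:3,3];d=R.T@np.array([*p,1]);return c+d*(z-c[2])/d[2]
E
python3 - <<'E'
from h import *;import pickle
r=pickle.load(open("d.pkl","rb"))["top"];f=r["frame"]
c=f[90:230,160:260];cv2.imwrite("pics/crop.png",cv2.resize(c,None,fx=4,fy=4,interpolation=cv2.INTER_CUBIC)[...,::-1])
h=cv2.cvtColor(f,cv2.COLOR_RGB2HSV)
w=((h[...,1]<60)&(h[...,2]>120)).astype(np.uint8);w[:195]=0;w[225:]=0;w[:,:160]=0;w[:,260:]=0
n,_,s,ce=cv2.connectedComponentsWithStats(w)
for i in range(1,n):print(s[i],ce[i],ray(r,ce[i],.205))
g=((h[...,0]>50)&(h[...,0]<90)&(h[...,1]>90)).astype(np.uint8);g[:,270:]=0;g[:,:150]=0;g[:80]=0;g[225:]=0
cs=max(cv2.findContours(g,0,2)[0],key=cv2.contourArea)
a=cv2.approxPolyDP(cs,3,True)[:,0]
for p in a:print(p,ray(r,p,.18)[:2],ray(r,p,.205)[:2])
E
```

```text
[167 203   4   3   8] [168.375 204.   ] [0.60777725 0.23975625 0.205     ]
[227 205  10   6  59] [231.42372881 207.54237288] [0.59730589 0.09801411 0.205     ]
[172 104] [0.84960105 0.2389113 ] [0.84083391 0.23370862]
[171 202] [0.61556087 0.23910655] [0.61221594 0.23389934]
[246 202] [0.61259251 0.06630223] [0.60931635 0.06509853]
[246 103] [0.8492412 0.0637333] [0.8404824  0.06258911]
```

View pics/crop.png

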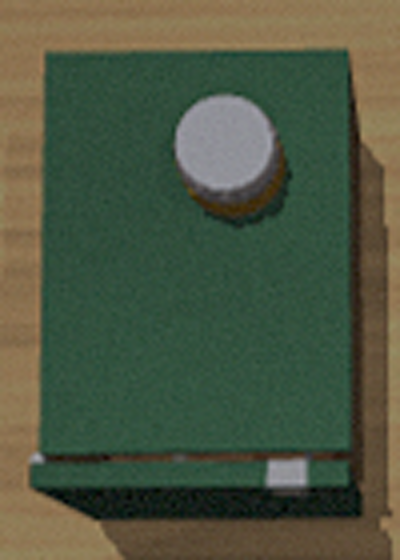

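Stripe is at y≈0.098 and the outer face at x≈0.590. That puts the hinge at about (0.606, 0.242), and the sizes agree with those given (top about 174 × 235 mm, yaw about 0). Next I press.

```bash
cat > press.py <<'E'
from workcell import bot,hand,get_obs,vision
from h import *
Q=[1,0,0,0];z=.168+bot.tcp_to_tips;y=.098
print(bot.tcp_to_tips)
p=np.array(get_obs()["position"]);p[2]=.30
bot.servo_line(p.tolist(),velocity=.2)
hand.move_gripper(0.0)
bot.reach([.43,y,.30],Q);bot.servo_line([.43,y,z],velocity=.2)
bot.servo_line([.555,y,z],velocity=.12)
bot.dwell(.3);f0=np.array(get_obs()["wrist_force"]);x=.555;xc=None
while x<.60:
    x+=.001;bot.servo_line([x,y,z],velocity=.02)
    o=get_obs();f=np.array(o["wrist_force"])-f0
    if abs(f[0])>.5: 
        xc=xc or x;print(round(x,4),np.round(o["position"],4),f.round(2))
    if abs(f[0])>14 or (xc and x>xc+.0065):break
bot.servo_line([.40,y,z],velocity=.3);bot.dwell(1.5)
o=get_obs();print(o["time_s"],o["position"],o["wrist_force"])
r=vision.read_camera("top");cv2.imwrite("pics/ajar.png",cv2.resize(r["frame"][90:290,140:300],None,fx=3,fy=3)[...,::-1])
E
python3 press.py
```

```text
0.017
0.557 [0.5571 0.098  0.185 ] [ 1.32 -0.18 -0.77]
0.562 [0.5621 0.098  0.185 ] [ 0.86 -0.15  0.72]
0.563 [0.5631 0.098  0.185 ] [ 1.7  -0.26  0.02]
0.564 [0.564 0.098 0.185] [1.18 0.17 0.14]
10.3583 [0.39999248 0.09800793 0.18499972] [ 0.1194782   0.13418842 -0.58861787]
```

View pics/ajar.png

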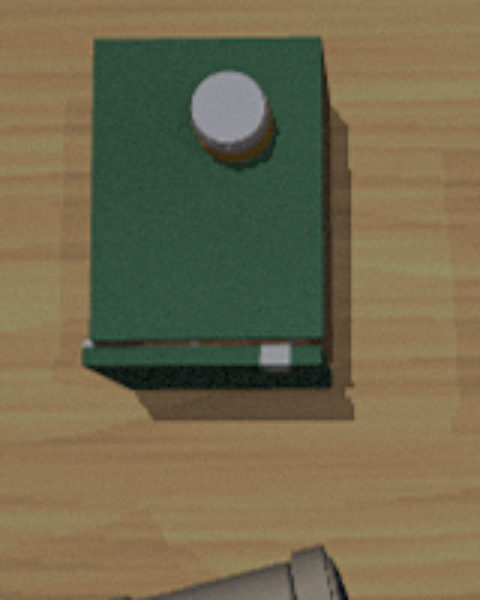

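The door is still shut (stripe at crop pixel (275,355)). Wrist-force noise triggered the contact check too early, so I'll repeat it with averaged readings.

```bash
cat > press2.py <<'E'
from workcell import bot,hand,get_obs,vision
from h import *
z=.168+bot.tcp_to_tips;y=.098
def F():
    a=[]
    for _ in range(5):bot.dwell(.01);a.append(get_obs()["wrist_force"][0])
    return np.mean(a)
bot.servo_line([.564,y,z],velocity=.12)
bot.dwell(.3);f0=F();x=.564;xc=None
while x<.60:
    x+=.001;bot.servo_line([x,y,z],velocity=.02);f=F()-f0
    print(round(x,4),round(f,2))
    if abs(f)>2 and not xc: xc=x
    if abs(f)>12 or (xc and x>xc+.0055):break
bot.servo_line([.40,y,z],velocity=.3);bot.dwell(1.5)
o=get_obs();print(o["time_s"],o["position"])
r=vision.read_camera("top");cv2.imwrite("pics/ajar2.png",cv2.resize(r["frame"][90:290,140:300],None,fx=3,fy=3)[...,::-1])
import pickle;pickle.dump(r,open("a.pkl","wb"))
E
python3 press2.py
```

```text
0.565 0.41
0.566 0.42
0.567 0.49
0.568 0.47
0.569 0.44
0.57 0.66
0.571 0.32
0.572 0.1
0.573 0.19
0.574 0.68
0.575 0.53
0.576 -0.18
0.577 0.78
0.578 0.1
0.579 -0.96
0.58 -1.59
0.581 -3.15
0.582 -3.25
0.583 -3.43
0.584 -3.12
0.585 -3.22
0.586 -6.66
0.587 -10.92
21.25 [0.39998745 0.09799115 0.18499122]
```

View pics/ajar2.png

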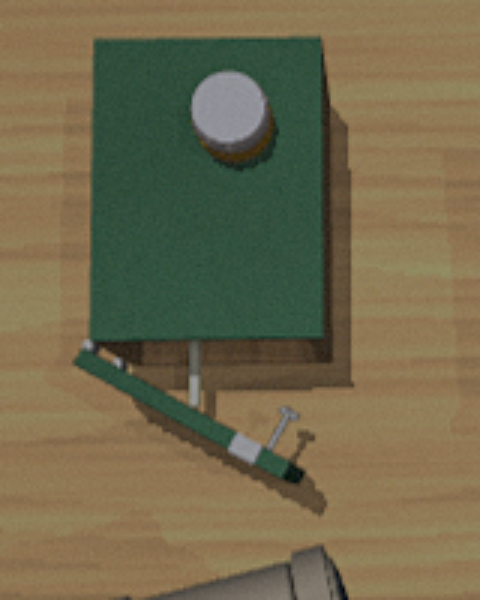

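The door sprang ajar to about 0.5 rad (free corner near crop pixel (300,468)). The catch pin and plunger behind it sit well below the door's top edge, judging by their shadows. With the fingertips at 187 mm I can push the top 18 mm from behind and clear the pin, the plunger and the cupboard top.

```bash
cat > push.py <<'E'
from workcell import bot,get_obs,vision
from h import *
import pickle
r0=pickle.load(open("a.pkl","rb"));print("corner",ray(r0,[241,246],.205),"want ~.52 .084")
H=np.array([.606,.242]);z=.187+bot.tcp_to_tips
def P(t,off,z,r=.14):
    q=H+r*np.array([-np.sin(t),-np.cos(t)])+off*np.array([np.cos(t),-np.sin(t)]);return [*q.tolist(),z]
bot.servo_line([.40,.098,.275],velocity=.2)
bot.servo_line(P(.5,.04,.275),velocity=.2)
bot.servo_line(P(.5,.04,z),velocity=.1)
f0=np.array(get_obs()["wrist_force"])
for t in np.arange(.45,1.501,.07):
    bot.servo_line(P(t,.016,z),velocity=.05)
    f=np.array(get_obs()["wrist_force"])-f0;print(round(t,2),f.round(1))
    if np.linalg.norm(f)>15:print("stop");break
bot.servo_line(P(t,.05,z),velocity=.04)
bot.servo_line(P(t,.06,.30),velocity=.15)
bot.servo_line([.40,0,.30],velocity=.2)
bot.dwell(.5)
print(get_obs()["time_s"])
r=vision.read_camera("top");cv2.imwrite("pics/open.png",r["frame"][...,::-1])
E
python3 push.py
```

```text
corner [0.51071117 0.07729659 0.205     ] want ~.52 .084
0.45 [ 0.9 -0.6 -1. ]
0.52 [ 0.4 -0.4 -0.1]
0.59 [ 0.5 -0.9 -0.2]
0.66 [0.8 0.6 0.2]
0.73 [-0.5 -0.9 -0.4]
0.8 [ 0.7  0.3 -0.4]
0.87 [ 1.2 -0.5 -1.3]
0.94 [-0.1  0.1 -0.9]
1.01 [-0.4  0.3 -0.4]
1.08 [ 0.3 -0.1 -0.7]
1.15 [-0.3 -0.2  0.1]
1.22 [ 0.3  0.3 -0.3]
1.29 [-0.7  0.2  0.3]
1.36 [-0.2  0.8 -0.7]
1.43 [-0.2 -0.5 -0.8]
1.5 [ 0.5  0.4 -0.3]
32.8917
```

View pics/open.png

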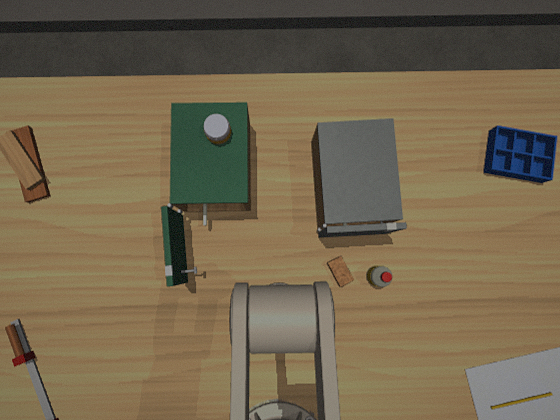

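The green door now stands about square, its top edge running from (166,208) to (171,285). The tin (217,127), the block (340,270), the glue bottle (381,277) and the grey door haven't moved, and the arm is clear.

```bash
python3 -c "
from workcell import hand_in
print(hand_in())"
```

```text
the job is handed in; nothing more can be done
None
```

The green cupboard door stands about square (roughly 1.5 rad open), the grey door is still shut and the tin, glue bottle and sanding block look unmoved in the last picture; the job is handed in at about 33 s, with no verdict returned.

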